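# Index the turntable to the marking head and start the mark

### The job

With a fingertip, push on the turntable's spokes to turn it until the flanged hub stands squarely in front of the marking head's nozzle; then, with the hub there, press the low flat start button fully down and let it come up again. Pick nothing up, do not touch the three parts that stand on the turntable or press the mushroom-shaped stop button, and leave everything else on the bench where it is.

Things in the scene. Friction and masses are not known exactly. Their poses are not given: they have to be found in the camera images.
- hub_center (a point): The flanged hub, the part to be marked: a loose steel part on one of the turntable's three pins, a round flange 58 mm across and 8 mm thick at the bottom with a barrel 27 mm across rising from it, 34 mm high in all, 18 mm bore. The point is its centre, 17 mm above its underside; 55 mm from the turntable's axis.
- sleeve_center (a point): A plain steel sleeve without flange, loose on another of the pins: 27 mm across, 34 mm high. The point is its centre.
- block_center (a point): A square steel block with a bore, loose on the third pin: 38 x 38 x 24 mm high. The point is its centre.
- turntable: Dark steel disc 170 mm across, top 68 mm above the bench, on a narrower blue base. Origin on its axis at the disc's underside (52 mm up), z up. Level spokes stand out along its own +x and 120 degrees either way; the pins stand half-way between spokes, 55 mm from the axis. Turns either way, several turns, with light drag (0.2 Nm, about 2 N at a spoke), and stays where left.
- spokes: The three spokes, carried by the turntable (same origin and axes): steel rods 12 mm thick, centre 60 mm above the bench, from the disc's rim (85 mm from the axis) to a 20 mm black ball centred 132 mm from the axis. The space under and between them is open down to the bench.
- nozzle (a point): Tip of the dark cone nozzle of the marking head, a fixed low white box (64 mm wide, top 99 mm above the bench) beside the turntable. The nozzle points at the turntable's axis; the tip is 150 mm from it and 75 mm up, and the head lies wholly behind the tip, 105 mm back. This point's +x points straight away from the turntable's axis, into the head; its y is level, sideways.
- start_top (a point): The start button: low, flat, grey, 24 mm across, in a 40 mm metal collar, on top of the grey control box (100 x 150 x 45 mm high, fixed to the bench). The point is the middle of its upper face, 67 mm above the bench when it is up; it is pressed straight down.
- start (a joint): Travel of the start button: 0 up, 0.006 m fully down; springs back; 5 N holds it fully down.
- stop_top (a point): The stop button: a grey mushroom with a domed head 54 mm across, on the same box, 80 mm from the start button, standing higher (top 85 mm above the bench). The point is the middle of its top.
- stop (a joint): Travel of the stop button: 0 up, 0.006 m fully down; springs back.
- tray: Grey open parts tray, 110 x 150 x 45 mm high, loose; origin at the centre of its underside. It stands on the other side of the turntable from the control box.
- spare: Spare square block (38 x 38 x 24 mm) lying in the tray; origin at the centre of its underside.
- bottle: White bottle, 60 mm across, 150 mm high, loose; origin at the centre of its underside.
- mug: White mug, 76 mm across, 90 mm high, loose; origin at the centre of its underside.
- driver: Screwdriver, 190 mm long, lying on the bench between robot and turntable; origin at its underside, near its middle.
Things that resemble listed ones, but are neither listed nor needed, are in the scene too. What is shaped like the part that bears block_center but orange is not meant.

How it is judged:
By the outcome, as a careful person would: the job done as asked, in the order asked, and still so for the second after the job is handed in, with the robot touching nothing.
It also fails if it takes over 58 s, if anything falls off the work surface, if the arm or the gripper's body presses on something with over 40 N, if the wrist force passes 120 N, or if a joint passes its speed limit or range.

### The arm

A 6-joint arm with a two-finger parallel gripper is mounted at the origin on the work surface. World frame = base frame: x ahead of the robot, y to its left, z up, the work surface at z = 0. Lengths are in m, angles in rad, forces in N, time in s.
With the tool pointing down it reaches from about 0.375 to 0.9 m from the base axis. Payload 3.1 kg.
Tool frame: the origin (TCP) lies on the centre line of the jaws, within the pads' length; the fingertips stand 19 mm ahead of it and the grasp point (between the pads) is the TCP; z points along the fingers, y is the line along which they close (so a half turn about z gives the same grasp; the last joint's range is limited). The gripper opens to 85 mm and grips with 20 to 120 N. Pads are 22 mm wide; open, the fingers measure 114 mm over their backs; the gripper's body (76 mm by 85 mm) begins 54 mm behind the grasp point. The pads swing forward as they close: fully open they stand 13 mm farther back than shut.
Start: joints at [1.052, 0.527, 1.433, -0, 1.181, -0.178], TCP at [0.208, 0.589, 0.25] pointing down, gripper open.
Joint ranges: [-3.08, 3.08], [-0.75, 2.2], [0.22, 2.44], [-1.43, 4.57], [0, 2.65], [-2.85, 2.85]. Speed limits (rad/s): [2.79, 2.79, 3.14, 3.14, 3.14, 3.14].

### API

Orientations are given as a unit quaternion [x, y, z, w].
In Python, from station import manip gives the robot as it stands.
- The arm moves only by the tool servo_tool, never from a script. Its argument "rows" is a list that holds one entry, the list of rows, each a list of 7 numbers: the turn, a rotation vector about the tool's x, y, z in degrees, then the shift along the tool's x, y, z in m, then the gripper command: -1 is shut, 1 is fully open, values between are in proportion. In form: [[[wx, wy, wz, tx, ty, tz, jaw], ...]]. A call has 1 to 8 rows; each row shifts and turns the commanded pose from where the row before left it, along the tool's axes as they then stand; what a row does not reach is not made up. A row lasts 1/12 s, in which the tool goes at most 41.7 mm and 7.16 degrees, less where a joint would pass 70% of its speed; a pose out of reach is approached as far as the arm can. A call is refused whole if a number of a shift passes 0.0417 or a number of a turn 7.16, either way. A call with a gripper value outside its range is refused whole. The fingers move at their own pace and stop on an object; "squeeze" is the grip in N (left out, the last holds). Time passes only in rows, so rows that do not move let the fingers close. It gives the time, the measured TCP pose, the force, the opening and the grip force at its end, in the units of the state.
- manip.sense(): the state, without advancing time (a new reading comes with each control period).
- manip.snapshot(name): name is "scene" or "top"; returns the picture (384x512x3 uint8, blue, green, red); there is no depth.
- manip.camera_info(name): a dict with "K" (3x3 intrinsics, pixels), "k1" (the pictures are not rectified: a ray, as slopes to the right and down, at radius r is drawn at 1 + k1 r^2 times it, then the intrinsics apply), "camera_from_world" (4x4, takes a point from world to camera coordinates). Camera axes: x right, y down, z forward; pixel columns grow to the right and rows downward; lengths in m; the calibration is good to about 2 mm. A picture is of the moment at which its call begins. camera_info takes no time and is no camera call.
- manip.sign_off(): hands the job in; it is judged then, once.
The state is a dict: "t": time; "q": joint angles; "qd": joint speeds; "tau": joint torques, N m; "tcp_pos": TCP position; "tool_rot": TCP orientation; "force": force on the tool from outside, world axes, zero at the start; "ft_torque": the same for the moment, N m; "finger_gap": opening from 0.0 (shut) to 1.0 (fully open); "gripper_force": force on a finger pad.
Only numpy, scipy, OpenCV 4.12 (cv2) and the standard library are available. Lean on these libraries where they do the work, as an engineer would, in place of code of your own. Each camera call takes 0.05 s, during which the arm holds its last target. There are 200 camera calls.

## Working session

There is one attempt and no reset: what is moved stays moved. The work goes in short steps, Python scripts to look and compute and a tool call to move; the robot and the scene stay as the last step left them, time stands still between calls to the robot, and variables do not carry over. Pictures are saved under pics/ and viewed, at most 10 in all, crops included, and the job is handed in when it is done.

Besides the shell and the picture viewer there is one more tool, called after ">>>" as a command line: name --argument value ..., lists and objects as JSON in quotes. servo_tool: Moves the arm, as the interface text tells. Its arguments: {"type":"object","properties":{"rows":{"type":"array","items":{"type":"array","items":{"type":"array","items":{"type":"number"}}}},"squeeze":{"type":"number"}},"required":["rows"]}

```bash
mkdir -p pics; ls; python3 - <<'E'
from station import manip
import cv2,numpy as np
for n in("scene","top"):
    cv2.imwrite(f"pics/{n}0.png",manip.snapshot(n)); c=manip.camera_info(n)
    print(n,np.round(c["K"],1).tolist(),c["k1"],np.round(c["camera_from_world"],3).tolist())
print(manip.sense())
E
```

```text
pics
scene [[468.7, 0.0, 255.1], [0.0, 468.7, 189.9], [0.0, 0.0, 1.0]] 0.014725265349451731 [[0.133, 0.991, 0.004, -0.082], [0.838, -0.111, -0.534, -0.415], [-0.529, 0.074, -0.846, 1.521], [0.0, 0.0, 0.0, 1.0]]
top [[378.2, 0.0, 260.9], [0.0, 378.2, 189.2], [0.0, 0.0, 1.0]] -0.10818542899416352 [[-0.021, -1.0, 0.01, 0.01], [-0.986, 0.019, -0.166, 0.559], [0.166, -0.013, -0.986, 0.925], [0.0, 0.0, 0.0, 1.0]]
{'t': 0.1, 'q': array([ 1.05247671e+00,  5.28362888e-01,  1.43378321e+00, -8.43591633e-06,
        1.18143257e+00, -1.78480077e-01]), 'qd': array([-0.00074597, -0.00136132, -0.00240977, -0.00141694,  0.00145924,
       -0.00146592]), 'tau': array([ 3.36239495e-06, -4.43304241e+01, -1.78585964e+01, -2.94690335e-04,
        3.87227250e-03, -7.47059886e-06]), 'tcp_pos': array([0.2079854 , 0.58872122, 0.24943492]), 'tool_rot': array([ 1.69101609e-01,  9.85598123e-01, -9.34679975e-04, -3.35340909e-04]), 'force': array([ 0.14068023,  0.19439193, -0.42979015]), 'ft_torque': array([-0.0118914 ,  0.01116641, -0.01656824]), 'gripper_force': 0.0, 'finger_gap': 1.0001570552962054}
```

View pics/scene0.png

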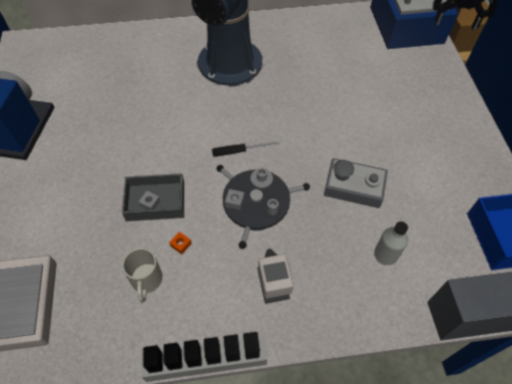

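View pics/top0.png

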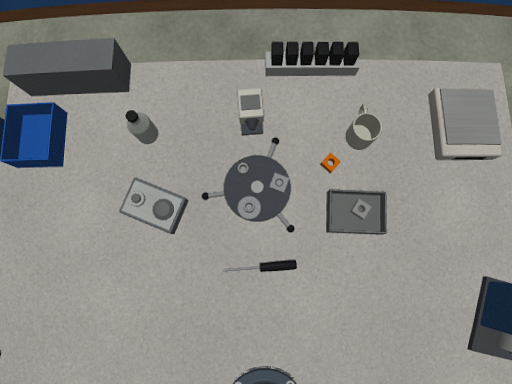

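The top view shows the hub with its wide flange at (249,207), the sleeve at (243,168) and the block at (280,182). The spoke balls are at (275,141), (206,196) and (291,229), and the nozzle is at about (252,130). On the control box at the left, there are two buttons: the smaller collared one at (137,198) should be start, and the big dome at (163,209) should be stop. I'll confirm this in a crop.

```bash
cat > h.py <<'E'
from station import manip
import cv2,numpy as np
def ray(n,u,v):
    c=manip.camera_info(n);K=np.array(c["K"]);T=np.array(c["camera_from_world"])
    p=np.array([(u-K[0,2])/K[0,0],(v-K[1,2])/K[1,1]]);s=p.copy()
    for _ in range(20): s=p/(1+c["k1"]*(s@s))
    R=T[:3,:3];return -R.T@T[:3,3],R.T@np.array([*s,1])
def onz(n,u,v,z):
    o,d=ray(n,u,v);return (o+d*(z-o[2])/d[2])[:2]
def blobs(img,roi,lo,hi,amin=8):
    x0,y0,x1,y1=roi;m=cv2.inRange(img[y0:y1,x0:x1],lo,hi)
    k,_,st,ce=cv2.connectedComponentsWithStats(m)
    return [(st[i,4],ce[i]+[x0,y0]) for i in range(1,k) if st[i,4]>=amin]
E
python3 - <<'E'
from h import *
im=cv2.imread("pics/top0.png")
g=im[110:250,110:310]; cv2.imwrite("pics/c1.png",cv2.resize(g,(800,560),interpolation=cv2.INTER_CUBIC))
P=[]
for roi in((266,133,284,149),(198,188,214,204),(283,221,299,237)):
    b=max(blobs(im,roi,(0,0,0),(45,45,45),5),key=lambda t:t[0]);P.append(onz("top",*b[1],.06));print(b,P[-1])
P=np.array(P)
A=np.c_[2*P,np.ones(3)];s=np.linalg.solve(A,(P**2).sum(1));c=s[:2];print("centre",c,"R",np.sqrt(s[2]+c@c))
print("ang",np.degrees(np.arctan2(*(P-c).T[::-1])))
for n,u,v,z in(("hub",249,207,.102),("sleeve",243,168,.102),("block",280,182,.092),("start",137,198,.067),("stop",163,209,.085),("nozz",252,131,.075)):
    p=onz("top",u,v,z);d=p-c;print(n,p,np.hypot(*d),np.degrees(np.arctan2(d[1],d[0])))
E
```

```text
(np.int32(29), array([275.27586207, 140.4137931 ])) [ 0.68404167 -0.04096381]
(np.int32(30), array([204.8       , 195.66666667])) [0.54245074 0.14120443]
(np.int32(36), array([290.30555556, 228.30555556])) [ 0.45595042 -0.07236166]
centre [0.56089774 0.00943228] R 0.13305709820561507
ang [ -22.25660957   97.96914515 -142.06782932]
hub [0.50647312 0.02904364] 0.05785019684616437 160.1838934313096
sleeve [0.60265379 0.04223189] 0.053097849739075394 38.14983245440498
block [ 0.56801174 -0.0478781 ] 0.05775022952263013 -82.92400872497483
start [0.53856008 0.31263603] 0.30402546308540696 94.21348991644626
stop [0.50737192 0.24092937] 0.23760453772308535 103.01891749490903
nozz [0.70567038 0.01891585] 0.1450829248461144 3.7478973791349657
```

View pics/c1.png

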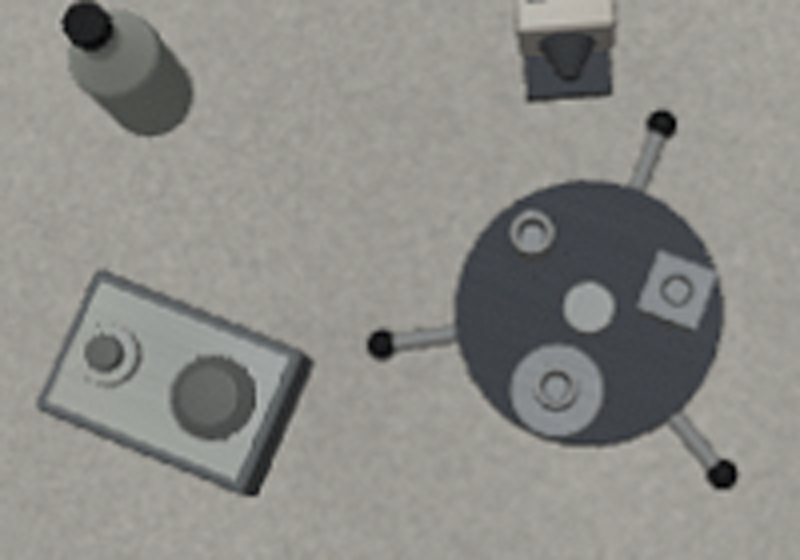

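The crop confirms it: the small button in a metal collar at crop (103,352) is start, and the 54 mm dome at (212,397) is stop. The hub is the part with the flange. Spoke radius measures 133 mm (132 given). Next I'll get the nozzle direction from the white head and refine the start button.

```bash
python3 - <<'E'
from h import *
c=np.array([.561,.0095])
im=cv2.imread("pics/top0.png");sc=cv2.imread("pics/scene0.png")
def big(img,n,roi,lo,hi,z):
    x0,y0,x1,y1=roi;m=cv2.inRange(img[y0:y1,x0:x1],lo,hi)
    cs,_=cv2.findContours(m,0,2);k=max(cs,key=cv2.contourArea);r=cv2.minAreaRect(k)
    b=cv2.boxPoints(r)+[x0,y0];w=np.array([onz(n,*p,z) for p in b]);m=w.mean(0);d=m-c
    print(n,r[1],"box",w.round(3).tolist(),"centre",m,"ang",np.degrees(np.arctan2(d[1],d[0])),"edges",[round(float(np.degrees(np.arctan2(*(w[(i+1)%4]-w[i])[::-1]))),1) for i in range(4)])
big(im,"top",(230,80,275,118),(135,135,135),(255,255,255),.099)
big(sc,"scene",(250,245,305,305),(165,165,165),(255,255,255),.099)
print(im[100,238:266].mean(1).round(),im[122,236:270].mean(1).round(),im[129,236:270].mean(1).round())
for n,u,v,z in (("top",135.9,198,.067),("scene",374,180,.067),("scene",343,170,.085),("scene",271,251,.075),("scene",262,176,.102),("top",252,130,.075)):print(n,onz(n,u,v,z))
c1=cv2.resize(sc[130:300,200:400],(800,680))[:600]; 
a=cv2.resize(sc[150:290,205:405],(800,560),interpolation=cv2.INTER_CUBIC);cv2.imwrite("pics/c2.png",a)
E
```

```text
top (37.0, 44.0) box [[0.837, 0.073], [0.835, -0.04], [0.734, -0.037], [0.736, 0.074]] centre [0.7852216  0.01734653] ang 2.004222228232349 edges [-91.0, 178.4, 89.0, -0.2]Traceback (most recent call last):
  File "<stdin>", line 10, in <module>
  File "<stdin>", line 6, in big
ValueError: max() iterable argument is empty
```

```bash
python3 - <<'E'
from h import *
im=cv2.imread("pics/top0.png");sc=cv2.imread("pics/scene0.png")
for y in (92,105,114,117,122,126,129,131):print(y,im[y,234:272].mean(1).astype(int).tolist())
print(im[92,240],im[80,235],sc[262,264],sc[280,240])
for n,u,v,z in (("top",135.9,198,.067),("scene",374,180,.067),("scene",343,170,.085),("scene",271,251,.075),("scene",262,176,.102),("top",252,130,.075)):print(n,u,v,onz(n,u,v,z))
a=cv2.resize(sc[150:290,205:405],(800,560),interpolation=cv2.INTER_CUBIC);cv2.imwrite("pics/c2.png",a)
E
```

```text
92 [154, 152, 136, 134, 168, 183, 180, 181, 180, 179, 179, 179, 178, 180, 180, 181, 180, 181, 181, 179, 177, 176, 175, 175, 176, 181, 167, 132, 141, 156, 155, 154, 153, 152, 154, 157, 155, 155]
105 [157, 161, 160, 139, 138, 175, 162, 109, 101, 103, 102, 102, 102, 102, 102, 103, 103, 102, 102, 101, 103, 103, 103, 102, 103, 98, 141, 163, 140, 147, 157, 153, 153, 152, 153, 154, 155, 156]
114 [152, 148, 152, 155, 139, 145, 175, 184, 179, 180, 181, 181, 180, 179, 180, 181, 182, 181, 180, 180, 181, 180, 180, 179, 180, 179, 179, 182, 170, 138, 143, 154, 154, 154, 153, 155, 158, 162]
117 [151, 148, 152, 155, 137, 125, 140, 140, 136, 135, 131, 129, 126, 122, 120, 113, 110, 104, 102, 97, 89, 89, 86, 82, 78, 77, 76, 76, 75, 104, 146, 157, 153, 153, 153, 150, 149, 153]
122 [153, 158, 161, 160, 164, 134, 89, 80, 82, 81, 71, 47, 41, 47, 53, 55, 59, 60, 58, 57, 56, 50, 45, 42, 69, 78, 75, 70, 103, 148, 156, 148, 147, 153, 159, 159, 156, 154]
126 [150, 151, 153, 152, 152, 154, 129, 82, 68, 67, 68, 70, 69, 65, 52, 52, 57, 54, 57, 53, 51, 48, 61, 70, 69, 69, 68, 68, 82, 137, 156, 155, 152, 152, 150, 147, 147, 148]
129 [149, 148, 148, 149, 149, 152, 137, 92, 66, 69, 70, 70, 69, 69, 69, 64, 47, 37, 32, 35, 46, 63, 70, 69, 70, 70, 68, 67, 71, 134, 157, 158, 156, 153, 150, 147, 151, 149]
131 [151, 150, 151, 154, 154, 153, 158, 120, 62, 68, 69, 70, 69, 68, 72, 70, 70, 72, 70, 72, 71, 69, 70, 67, 70, 71, 68, 69, 61, 132, 155, 154, 153, 153, 154, 156, 157, 150]
[173 182 185] [147 152 155] [149 155 164] [137 141 146]
top 135.9 198 [0.53860972 0.31547545]
scene 374 180 [0.54961365 0.31510413]
scene 343 170 [0.52071901 0.23808145]
scene 271 251 [0.71458789 0.02362368]
scene 262 176 [0.52328368 0.02946296]
top 252 130 [0.70835713 0.01887295]
```

View pics/c2.png

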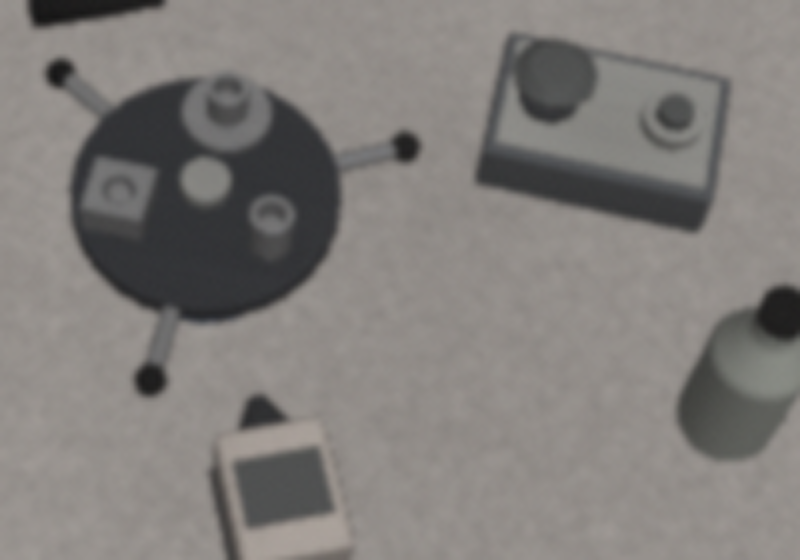

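>>> servo_tool --rows '[[[0,0,-6.48,0,0,0,-1],[0,0,-6.48,0,0,0,-1],[0,0,-6.48,0,0,0,-1],[0,0,0,-0.016,-0.038,0,-1],[0,0,0,-0.016,-0.038,0,-1],[0,0,0,-0.016,-0.038,0,-1],[0,0,0,-0.016,-0.038,0,-1],[0,0,0,-0.016,-0.038,0,-1]]]'

```text
t: 0.77
tcp_pos: [0.2881, 0.3974, 0.25]
tool_rot: [-0.0, 1.0, -0.0, -0.0]
force: [1.6, 0.8, 0.2]
finger_gap: -0.0
gripper_force: 0.0
```

The scene crop shows the same layout: start at crop (677,112), stop at (555,75), nozzle tip at (258,398). The arm is moving to the near-right spoke.

>>> servo_tool --rows '[[[0,0,0,-0.016,-0.0375,0,-1],[0,0,0,-0.016,-0.0375,0,-1],[0,0,0,-0.016,-0.0375,0,-1],[0,0,0,-0.016,-0.0375,0,-1],[0,0,0,-0.016,-0.0375,0,-1],[0,0,0,-0.016,-0.0375,0,-1],[0,0,0,-0.016,-0.0375,0,-1],[0,0,0,-0.016,-0.0375,0,-1]]]'

```text
t: 1.43
tcp_pos: [0.4161, 0.0972, 0.2502]
tool_rot: [0.0, 1.0, 0.0, -0.0]
force: [1.5, -0.5, -0.5]
finger_gap: 0.005
gripper_force: 0.0
```

>>> servo_tool --rows '[[[0,0,0,-0.016,-0.0375,0,-1],[0,0,0,-0.016,-0.0375,0,-1],[0,0,0,-0.016,-0.0375,0,-1],[0,0,0,-0.016,-0.0375,0,-1],[0,0,0,-0.016,-0.0375,0.02,-1],[0,0,0,0,0,0.04,-1],[0,0,0,0,0,0.03,-1],[0,0,0,0,0,0,-1]]]'

```text
t: 2.1
tcp_pos: [0.4907, -0.0848, 0.1568]
tool_rot: [0.001, 1.0, 0.002, -0.006]
force: [0.4, 0.4, -0.7]
finger_gap: 0.002
gripper_force: 0.0
```

```bash
python3 - <<'E'
from h import *
c=np.array([.561,.0095])
for n,u,v,z in (("top",249.2,92,.099),("top",251,114,.099),("top",252,129,.075),("scene",269.5,249.5,.075)):
    p=onz(n,u,v,z);d=p-c;print(p,np.hypot(*d),np.degrees(np.arctan2(d[1],d[0])))
im=manip.snapshot("top");cv2.imwrite("pics/t1.png",cv2.resize(im[100:260,100:340],(800,533),interpolation=cv2.INTER_CUBIC))
print(manip.sense()["tcp_pos"])
E
```

```text
[0.80242025 0.02424407] 0.24187005396065994 3.4948394098336597
[0.74269945 0.02053735] 0.1820343701351394 3.4761669032471683
[0.71104708 0.01883003] 0.15033687513962724 3.558110338422263
[0.71038721 0.02075824] 0.14981083445117208 4.309822761706552
[ 0.49207095 -0.08476341  0.15924594]
```

View pics/t1.png

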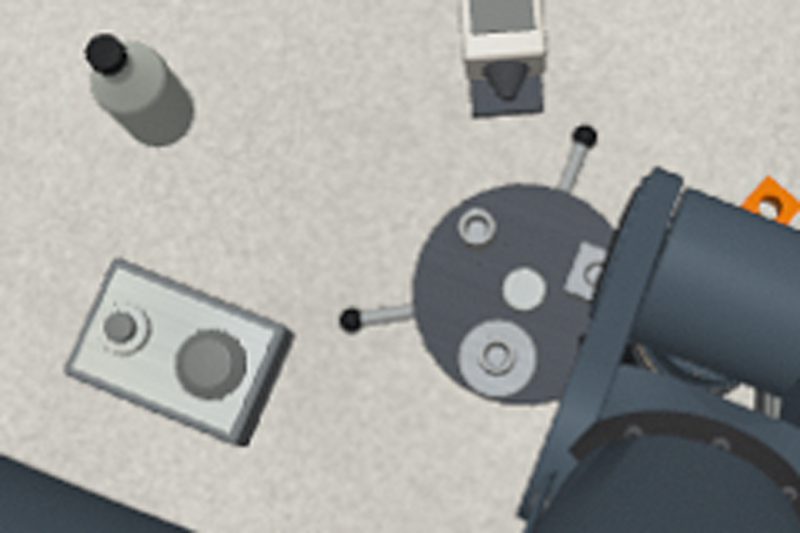

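The nozzle direction is 3.5° by the box and the tip (tip radius 150 mm, as given). The hub is at 158°, so I turn about -154°. The spokes look unmoved and the gripper sits at the right, beyond the near-right spoke. I'll lower it and tabulate the arc.

>>> servo_tool --rows '[[[0,0,0,0,0,0.03,-1],[0,0,0,0,0,0.03,-1],[0,0,0,0,0,0.022,-1],[0,0,0,0,0,0.01,-1],[0,0,0,0,0,0,-1]]]'

```text
t: 2.57
tcp_pos: [0.4945, -0.0848, 0.0696]
tool_rot: [-0.0, 1.0, 0.0, -0.001]
force: [0.5, 0.1, -0.0]
finger_gap: 0.005
gripper_force: 0.0
```

```bash
python3 - <<'E'
from h import *
c=np.array([.561,.0095]);p=manip.sense()["tcp_pos"];print(p)
cur=p[:2]
for k,a in enumerate(range(-132,-283,-6)):
    q=c+.112*np.array([np.cos(np.radians(a)),np.sin(np.radians(a))]);d=q-cur;print(a,[round(-d[0],4),round(d[1],4)]);cur=q
E
```

```text
[ 0.49449724 -0.08477009  0.0696396 ]
-132 [np.float64(0.0084), np.float64(0.011)]
-138 [np.float64(0.0083), np.float64(0.0083)]
-144 [np.float64(0.0074), np.float64(0.0091)]
-150 [np.float64(0.0064), np.float64(0.0098)]
-156 [np.float64(0.0053), np.float64(0.0104)]
-162 [np.float64(0.0042), np.float64(0.0109)]
-168 [np.float64(0.003), np.float64(0.0113)]
-174 [np.float64(0.0018), np.float64(0.0116)]
-180 [np.float64(0.0006), np.float64(0.0117)]
-186 [np.float64(-0.0006), np.float64(0.0117)]
-192 [np.float64(-0.0018), np.float64(0.0116)]
-198 [np.float64(-0.003), np.float64(0.0113)]
-204 [np.float64(-0.0042), np.float64(0.0109)]
-210 [np.float64(-0.0053), np.float64(0.0104)]
-216 [np.float64(-0.0064), np.float64(0.0098)]
-222 [np.float64(-0.0074), np.float64(0.0091)]
-228 [np.float64(-0.0083), np.float64(0.0083)]
-234 [np.float64(-0.0091), np.float64(0.0074)]
-240 [np.float64(-0.0098), np.float64(0.0064)]
-246 [np.float64(-0.0104), np.float64(0.0053)]
-252 [np.float64(-0.0109), np.float64(0.0042)]
-258 [np.float64(-0.0113), np.float64(0.003)]
-264 [np.float64(-0.0116), np.float64(0.0018)]
-270 [np.float64(-0.0117), np.float64(0.0006)]
-276 [np.float64(-0.0117), np.float64(-0.0006)]
-282 [np.float64(-0.0116), np.float64(-0.0018)]
```

>>> servo_tool --rows '[[[0,0,0,0.004,0.0055,0,-1],[0,0,0,0.0044,0.0055,0,-1],[0,0,0,0.004,0.004,0,-1],[0,0,0,0.0043,0.0043,0,-1],[0,0,0,0.0037,0.0045,0,-1],[0,0,0,0.0037,0.0046,0,-1],[0,0,0,0.0064,0.0098,0,-1],[0,0,0,0.0053,0.0104,0,-1]]]'

```text
t: 3.23
tcp_pos: [0.4588, -0.0363, 0.0703]
tool_rot: [0.001, 1.0, -0.0, 0.001]
force: [2.3, -1.5, 0.9]
finger_gap: -0.003
gripper_force: 1.2
```

>>> servo_tool --rows '[[[0,0,0,0.0042,0.0109,0,-1],[0,0,0,0.003,0.0113,0,-1],[0,0,0,0.0018,0.0116,0,-1],[0,0,0,0.0006,0.0117,0,-1],[0,0,0,-0.0006,0.0117,0,-1],[0,0,0,-0.0018,0.0116,0,-1],[0,0,0,-0.003,0.0113,0,-1],[0,0,0,-0.0042,0.0109,0,-1]]]'

```text
t: 3.9
tcp_pos: [0.4566, 0.0559, 0.0695]
tool_rot: [-0.0, 1.0, 0.0, -0.002]
force: [-0.1, -2.5, 0.2]
finger_gap: -0.001
gripper_force: 1.1
```

```bash
python3 - <<'E'
from h import *
c=np.array([.561,.0095]);s=manip.sense();d=s["tcp_pos"][:2]-c;print(s["tcp_pos"],s["force"],np.hypot(*d),np.degrees(np.arctan2(*d[::-1])))
im=manip.snapshot("top");cv2.imwrite("pics/t2.png",cv2.resize(im[100:260,160:340],(720,600)[:1]+(600,) if 0 else (675,600),interpolation=cv2.INTER_CUBIC))
E
```

```text
[0.45661144 0.05594447 0.06949517] [-0.12615636 -2.50273853  0.24514934] 0.1142543629289914 156.01480231545455
```

View pics/t2.png

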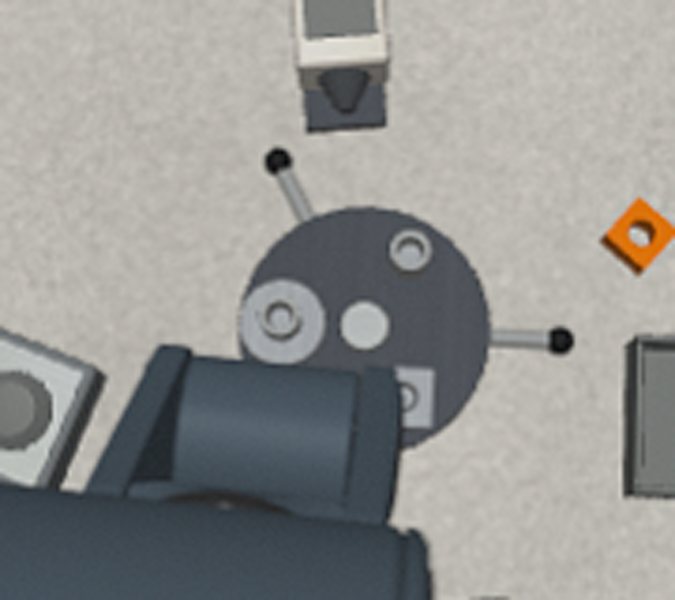

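Pushing works; the hub is now at the left at crop (281,318) and the forward-left spoke's ball is at (278,160). I'll continue to about 78°, then measure.

>>> servo_tool --rows '[[[0,0,0,-0.0053,0.0104,0,-1],[0,0,0,-0.0064,0.0098,0,-1],[0,0,0,-0.0074,0.0091,0,-1],[0,0,0,-0.0083,0.0083,0,-1],[0,0,0,-0.0091,0.0074,0,-1],[0,0,0,-0.0098,0.0064,0,-1],[0,0,0,-0.0104,0.0053,0,-1],[0,0,0,-0.0109,0.0042,0,-1]]]'

```text
t: 4.62
tcp_pos: [0.5261, 0.1162, 0.0696]
tool_rot: [0.0, 1.0, 0.0, -0.002]
force: [-2.6, -2.0, -0.9]
finger_gap: -0.001
gripper_force: 1.1
```

>>> servo_tool --rows '[[[0,0,0,-0.0113,0.003,0,-1],[0,0,0,-0.0116,0.0018,0,-1],[0,0,0,-0.007,0.0005,0,-1],[0,0,0,-0.005,0.0,0,-1],[0,0,0,-0.004,-0.0002,0,-1],[0,0,0,-0.004,-0.0003,0,-1],[0,0,0,0,0,0,-1]]]'

```text
t: 5.2
tcp_pos: [0.5701, 0.1199, 0.0699]
tool_rot: [0.001, 1.0, 0.0, 0.0]
force: [-0.1, 0.2, -0.4]
finger_gap: 0.0
gripper_force: 0.4
```

```bash
cat > m.py <<'E'
from h import *
import sys
c=np.array([.561,.0095]);s=manip.sense();d=s["tcp_pos"][:2]-c;print(s["t"],s["tcp_pos"],np.hypot(*d),np.degrees(np.arctan2(*d[::-1])))
im=manip.snapshot("top");cv2.imwrite("pics/%s.png"%sys.argv[1],cv2.resize(im[100:260,160:340],(675,600),interpolation=cv2.INTER_CUBIC))
for a,ce in blobs(im,(190,130,325,250),(0,0,0),(45,45,45),12):
    p=onz("top",*ce,.06)-c;r=np.hypot(*p)
    if abs(r-.132)<.008 and a<60:
        t=np.degrees(np.arctan2(p[1],p[0]));print(a,ce.round(1),r.round(4),t.round(1),"hub err",((t-3.5)%120-60).round(2))
E
python3 m.py t3
```

```text
5.2 [0.57014764 0.11991922 0.06994747] 0.11079749156966025 85.26416849672131
28 [292.6 150.7] 0.1337 -44.9 hub err 11.56
42 [206.  188.1] 0.1287 89.6 hub err 26.11
32 [272.  238.1] 0.1332 -164.5 hub err 11.97
```

View pics/t3.png

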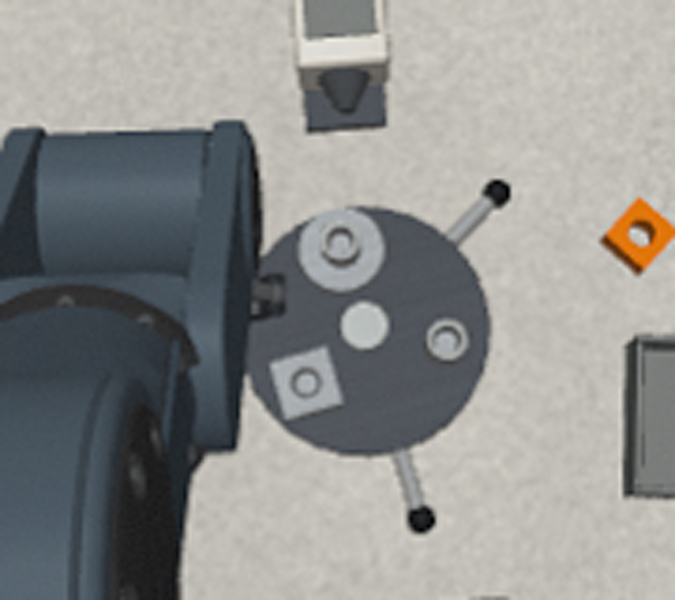

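The hub is 11.8° short (both visible balls agree), still to be turned clockwise; 23 mm more arc.

>>> servo_tool --rows '[[[0,0,0,-0.004,-0.0005,0,-1],[0,0,0,-0.004,-0.0005,0,-1],[0,0,0,-0.004,-0.0005,0,-1],[0,0,0,-0.004,-0.001,0,-1],[0,0,0,-0.003,-0.0005,0,-1],[0,0,0,0,0,0,-1],[0,0,0,0,0,0,-1]]]'

```text
t: 5.83
tcp_pos: [0.5896, 0.1169, 0.0701]
tool_rot: [0.0, 1.0, 0.0, 0.001]
force: [0.4, 0.3, 0.8]
finger_gap: 0.001
gripper_force: 0.0
```

```bash
python3 m.py t4
```

```text
5.8333 [0.58962516 0.11689478 0.07012695] 0.11114422013501253 75.0752796886067
26 [298.8 157.5] 0.1337 -55.3 hub err 1.24
29 [262.4 239.9] 0.1329 -175.0 hub err 1.55
```

>>> servo_tool --rows '[[[0,0,0,-0.0015,-0.0005,0,-1],[0,0,0,-0.0015,-0.0005,0,-1],[0,0,0,0,0,0,-1],[0,0,0,0,0,0,-1]]]'

```text
t: 6.22
tcp_pos: [0.5914, 0.1161, 0.07]
tool_rot: [0.0, 1.0, 0.0, 0.0]
force: [-0.5, 0.9, 0.1]
finger_gap: 0.004
gripper_force: 0.6
```

```bash
python3 m.py t5
```

```text
6.2167 [0.59141267 0.11608482 0.07002471] 0.1108388669231 74.07455434558952
23 [299.1 158.3] 0.1331 -56.2 hub err 0.29
30 [261.5 240.2] 0.1334 -176.0 hub err 0.51
```

The hub is within about 0.4° of the nozzle. I'll back off the spoke, lift, and go above the start button.

>>> servo_tool --rows '[[[0,0,0,0.01,0,0,-1],[0,0,0,0,0,-0.04,-1],[0,0,0,0,0,-0.04,-1],[0,0,0,0.0078,0.0398,0,-1],[0,0,0,0.0078,0.0398,0,-1],[0,0,0,0.0078,0.0398,0,-1],[0,0,0,0.0078,0.0398,0,-1],[0,0,0,0.0078,0.0398,0,-1]]]'

```text
t: 6.93
tcp_pos: [0.5427, 0.3166, 0.1504]
tool_rot: [0.001, 1.0, 0.0, 0.001]
force: [0.3, -0.0, 0.4]
finger_gap: 0.002
gripper_force: 0.0
```

>>> servo_tool --rows '[[[0,0,0,0,0,0.02,-1],[0,0,0,0,0,0.02,-1],[0,0,0,0,0,0,-1],[0,0,0,0,0,0,-1]]]'

```text
t: 7.27
tcp_pos: [0.5419, 0.3148, 0.1091]
tool_rot: [0.0, 1.0, -0.0, -0.001]
force: [-0.3, 0.0, 0.2]
finger_gap: 0.002
gripper_force: 0.0
```

```bash
python3 m.py t6; python3 - <<'E'
from h import *
s=manip.snapshot("scene");a=s[130:260,280:420];b=manip.snapshot("top")[150:260,90:210]
z=lambda q:cv2.resize(q,(400,400*q.shape[0]//q.shape[1]),interpolation=cv2.INTER_CUBIC)
a,b=z(a),z(b);h=min(len(a),len(b));cv2.imwrite("pics/t7.png",np.hstack([a[:h],b[:h]]))
E
```

```text
7.2667 [0.54191177 0.31482577 0.10906148] 0.30592186467846855 93.57733890332499
28 [299.2 158.4] 0.1331 -56.3 hub err 0.19
30 [209.6 166.1] 0.133 64.2 hub err 0.72
30 [261.5 240.2] 0.1334 -176.0 hub err 0.51
```

View pics/t7.png

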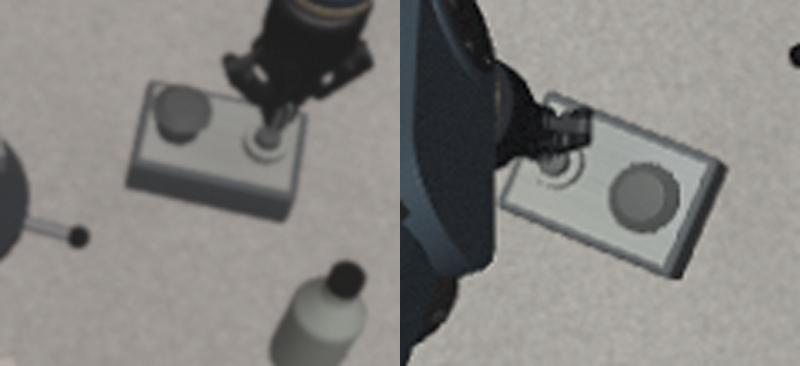

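The fingertip hangs over the collared start button (left panel (268,140)), clear of the dome. Now I press slowly.

>>> servo_tool --rows '[[[0,0,0,0,0,0.012,-1],[0,0,0,0,0,0.008,-1],[0,0,0,0,0,0.003,-1],[0,0,0,0,0,0.003,-1],[0,0,0,0,0,0,-1],[0,0,0,0,0,0,-1]]]'

```text
t: 7.92
tcp_pos: [0.5422, 0.3146, 0.0839]
tool_rot: [0.0, 1.0, -0.0, -0.001]
force: [-0.8, -1.3, 2.7]
finger_gap: 0.002
gripper_force: 1.3
```

>>> servo_tool --rows '[[[0,0,0,0,0,0.002,-1],[0,0,0,0,0,0,-1],[0,0,0,0,0,0.0015,-1],[0,0,0,0,0,0,-1],[0,0,0,0,0,0,-1]]]'

```text
t: 8.33
tcp_pos: [0.5426, 0.3149, 0.0807]
tool_rot: [0.0, 1.0, -0.0, 0.0]
force: [-1.5, -2.8, 5.1]
finger_gap: -0.0
gripper_force: 2.2
```

>>> servo_tool --rows '[[[0,0,0,0,0,0.0012,-1],[0,0,0,0,0,0,-1],[0,0,0,0,0,0.001,-1],[0,0,0,0,0,0,-1],[0,0,0,0,0,0,-1]]]'

```text
t: 8.75
tcp_pos: [0.5426, 0.315, 0.08]
tool_rot: [0.0, 1.0, -0.0, 0.0]
force: [-2.8, -3.2, 13.1]
finger_gap: -0.002
gripper_force: 6.4
```

It has bottomed: 13 N with the tip at 61 mm, which is the full 6 mm of travel. A touch more, then release and rise clear.

>>> servo_tool --rows '[[[0,0,0,0,0,0.0008,-1],[0,0,0,0,0,0,-1],[0,0,0,0,0,-0.003,-1],[0,0,0,0,0,-0.008,-1],[0,0,0,0,0,-0.03,-1],[0,0,0,0,0,-0.04,-1],[0,0,0,0,0,-0.02,-1],[0,0,0,0,0,0,-1]]]'

```text
t: 9.42
tcp_pos: [0.5461, 0.3168, 0.1839]
tool_rot: [0.0, 1.0, 0.002, 0.006]
force: [0.4, 0.2, 0.9]
finger_gap: 0.004
gripper_force: 0.0
```

>>> servo_tool --rows '[[[0,0,0,0.02,0.04,0,-1],[0,0,0,0.02,0.04,0,-1],[0,0,0,0.02,0.04,0,-1],[0,0,0,0,0,0,-1],[0,0,0,0,0,0,-1]]]'

```text
t: 9.83
tcp_pos: [0.4847, 0.4291, 0.1773]
tool_rot: [-0.002, 1.0, -0.0, -0.001]
force: [-0.3, 0.5, -0.2]
finger_gap: -0.0
gripper_force: 0.0
```

```bash
python3 m.py t8; python3 -c "
from h import *
cv2.imwrite('pics/t9.png',manip.snapshot('top'))"
```

```text
9.8333 [0.48470005 0.42905285 0.17729964] 0.42643437781036747 100.30717493140148
29 [299.1 158.4] 0.133 -56.2 hub err 0.3
30 [209.6 166.1] 0.133 64.2 hub err 0.72
32 [261.5 240. ] 0.133 -176.0 hub err 0.5
```

View pics/t9.png

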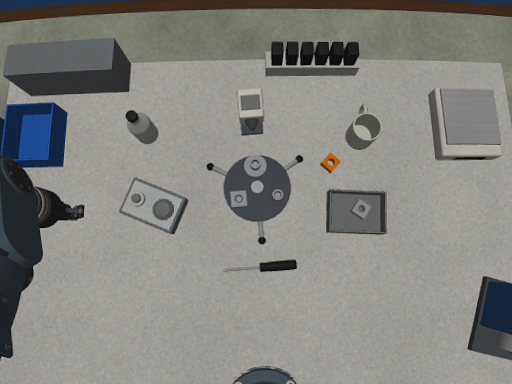

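The hub at (255,165) faces the nozzle at (252,130). The start button at (137,198) is up again, nothing else has moved, and the arm is clear. I'm handing it in.

```bash
python3 -c "
from station import manip
print(manip.sign_off())"
```

```text
the job is handed in; nothing more can be done
None
```

The hub stands within about 0.5° of the nozzle, the start button was pressed fully down (13 N at 6 mm travel) and came up again, nothing else was moved, and the job was handed in at about 10 s.

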